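# Set the forming press up for the next sheet

## Robot

A 6-joint arm with a two-finger parallel gripper is mounted at the origin on the work surface. World frame = base frame: x ahead of the robot, y to its left, z up, the work surface at z = 0. Lengths are in m, angles in rad, forces in N, time in s.
With the tool pointing down it reaches from about 0.4 to 0.925 m from the base axis. Payload 12.5 kg.
Tool frame: the origin (TCP) lies at the very end of the fingers, on their centre line; the grasp point (between the pads) lies 19 mm behind it; x points along the fingers, z is the direction in which the jaws open and shut, and the axes are right-handed (so a half turn about x gives the same grasp; the last joint's range is limited). The gripper opens to 95 mm and grips with 3 to 60 N. Pads are 20 mm wide; open, the fingers measure 119 mm over their backs; the gripper's body (75 mm by 180 mm) begins 59 mm behind the grasp point.
Start: joints at [1.074, 0.491, 1.559, -0, 1.092, -0.106], TCP at [0.238, 0.578, 0.215] pointing down, gripper open.
Joint ranges: [-3.1, 3.1], [-0.84, 2.19], [0.05, 2.79], [-1.13, 4.28], [0.06, 2.93], [-2.69, 2.69]. Speed limits (rad/s): [2.22, 2.22, 2.79, 3.14, 3.14, 3.14].

## Interface

Orientations are given as a unit quaternion [x, y, z, w].
In Python, from plant import state, imaging, r gives the robot as it stands.
- The arm moves only by the tool apply_moves, never from a script. Its argument "rows" is a list of rows, each an object of numbers: "dx", "dy", "dz": the shift along the world's x, y, z each as a share of 40 mm, from -1 to 1; "wx", "wy", "wz": the turn, a rotation vector about the world's x, y, z each as a share of 5 degrees, from -1 to 1. In form: [{"dx": .., "dy": .., "dz": .., "wx": .., "wy": .., "wz": ..}, ...]. A call has 1 to 10 rows; each row shifts and turns the commanded pose from where the row before left it; what a row does not reach is not made up. A row lasts 1/8 s, in which the tool goes at most 62.5 mm and 10.7 degrees, less where a joint would pass 70% of its speed; a pose out of reach is approached as far as the arm can. A call with a number of a shift or a turn outside -1 to 1 is refused whole. A call with a gripper value outside its range is refused whole. "gripper" is the opening, from 0 (shut) to 1 (fully open), set as the call begins (left out, the last holds). The fingers move at their own pace and stop on an object; "squeeze" is the grip in N (left out, the last holds). Time passes only in rows, so rows that do not move let the fingers close. It gives the time, the measured TCP pose, the force and the opening at its end, in the units of the state.
- state(): the state, without advancing time (a new reading comes with each control period).
- imaging.grab_frame(name): name is "scene" or "top" or "wrist"; returns (picture, depth): 480x640x3 uint8, blue, green, red; 480x640 float32, m along the optical axis (not along the pixel's ray), 0 where there is no reading.
- imaging.camera_model(name): a dict with "intrinsics" (3x3 intrinsics, pixels), "R" (3x3) and "t" (3): a world point X has camera coordinates R X + t. Camera axes: x right, y down, z forward; pixel columns grow to the right and rows downward; lengths in m; the calibration is good to about 2 mm. A picture is of the moment at which its call begins: read the wrist's pose just before it. camera_model takes no time and is no camera call; for the wrist camera it gives the pose at the moment of the call.
- r.sign_off(): hands the job in, once; it reports no verdict.
The state is a dict: "time_s": time; "joints": joint angles; "dq": joint speeds; "effort": joint torques, N m; "tool_pos": TCP position; "eef_rot": TCP orientation; "ft_force": force on the tool from outside, world axes, zero at the start; "moment": the same for the moment, N m; "grip_width": finger opening in m.
Only numpy, scipy, OpenCV 4.12 (cv2) and the standard library are available. Lean on these libraries where they do the work, as an engineer would, in place of code of your own. Each camera call takes 0.05 s, during which the arm holds its last target.

## Task

Set the bench up for the blue sheet. First turn the half-raised leaf of the swatch binder right over on its rings until it lies flat on the other side, blue face up; then push the press's gap dial round clockwise (seen from above) by exactly four clicks and leave it resting in that click. Do not shift the screwdriver, the hammer or the grey plastic channel that lie beside them.

Things in the scene. Friction and masses are not known exactly. Their poses are not given: they have to be found in the camera images.
- spine (a point): Fixed open swatch binder, 170 mm along its spine (own x) by 285 mm across (own y), two page stacks 24 mm high (yellow top on the own +y side, grey top on the own -y side) whose flat tops lie 3 mm below this point. This point is the middle of the ring axis, about which the leaf turns, 27 mm above the bench; x along the spine, y from the grey to the yellow side, z up. Three steel rings of radius 22 mm stand at x = -55, 0 and 55 mm. The binder never moves during the work.
- leaf_edge (a point): Middle of the free edge of the stiff leaf: a flat sheet 150 mm along the spine, 4 mm thick, reaching from 18 to 118 mm from the ring axis; this point is 118 mm from the axis. One face is black with a grey plaque (up at the start), the other is all blue (turned down at the start). Its own x is along the spine, y points from the ring axis outward in the leaf.
- leaf (a joint): Angle of the leaf about the spine's +x, rad: 0 flat on the yellow stack, 1.57 upright, 3.14 flat on the grey stack with the blue face up; stops at 0 and 3.14. Starts at 0.65 to 1.0, standing half-raised. Its stiff hinge (0.07 N m) holds it at any angle, so it does not fall by itself: it takes about 1 N at the free edge, and must be pushed all the way down.
- dial_axis (a point): Centre of the top face of the press's aluminium dial, on its upright axis, 78 mm above the bench. The dial is a disc of radius 76 mm with a black hub (radius 22 mm, 10 mm high) and a ring of 12 flat black ticks, one a click, on a green base of 210 (own x) x 190 x 36 mm; a yellow pointer post at the own +x side (92 mm from the axis) is 80 mm high, a steel block at the -x side 66 mm high. The base is fixed and never moves during the work; x to the pointer, z up.
- handle (a point): Middle of the red upright handle pin on the dial: radius 9 mm, standing 49 mm above the dial's face; this point is 24 mm above that face and 60 mm from the dial's axis. It goes round with the dial; at dial angle 0 it lies 150 degrees anticlockwise from the base's x, so its direction from the axis is (2.618 - dial angle) rad in the frame of dial_axis.
- dial (a joint): Dial angle, rad, growing clockwise seen from above. It rests only in clicks, at whole multiples of 0.5236 rad (30 degrees); a spring roller makes a torque bump half-way between two clicks, past which the dial snaps forward into the next click by itself. About 5 to 8 N sideways at the handle pin takes it over a bump. It starts at rest in click 0, 1 or 2; stops at -0.1 and 3.87.
- screwdriver: Bystander, loose: screwdriver, 190 mm long, lying along its own x between or near the binder and the press; origin at its underside.
- mallet: Bystander, loose: hammer, 240 mm long, lying along its own x; origin at its underside.
- shell: Bystander, loose: grey U-shaped moulded plastic channel, 130 x 75 x 42 mm; origin at its underside.

How it is judged:
By the outcome, as a careful person would: the job done as asked, in the order asked, and still so for the second after the job is handed in, with the robot touching nothing.
It also fails if it takes over 64 s, if anything falls off the work surface, if the arm or the gripper's body presses on something with over 40 N, if the wrist force passes 120 N, or if a joint passes its speed limit or range.

## Working session

There is one attempt and no reset: what is moved stays moved. The work goes in short steps, Python scripts to look and compute and a tool call to move; the robot and the scene stay as the last step left them, time stands still between calls to the robot, and variables do not carry over. Pictures are saved under pics/ and viewed, and the job is handed in when it is done.

Besides the shell and the picture viewer there is one more tool, called after ">>>" as a command line: name --argument value ..., lists and objects as JSON in quotes. apply_moves: Moves the arm, as the interface text tells. Shift numbers are shares of 40 mm and turn numbers shares of 5 degrees, none past 1 either way. Its arguments: {"type":"object","properties":{"rows":{"type":"array","items":{"type":"object","properties":{"dx":{"type":"number","minimum":-1,"maximum":1},"dy":{"type":"number","minimum":-1,"maximum":1},"dz":{"type":"number","minimum":-1,"maximum":1},"wx":{"type":"number","minimum":-1,"maximum":1},"wy":{"type":"number","minimum":-1,"maximum":1},"wz":{"type":"number","minimum":-1,"maximum":1}}}},"gripper":{"type":"number"},"squeeze":{"type":"number"}},"required":["rows"]}

```bash
mkdir -p pics; ls; python3 - <<'E'
from plant import state, imaging, r
import cv2,numpy as np
print(state())
for n in ("scene","top"):
    p,d=imaging.grab_frame(n); cv2.imwrite(f"pics/{n}0.png",p); np.save(f"pics/{n}0d.npy",d)
    m=imaging.camera_model(n); print(n,m)
    np.savez(f"pics/{n}0m.npz",**{k:np.array(v) for k,v in m.items()})
E
```

```text
pics
{'time_s': 0.0, 'joints': array([ 1.07439555e+00,  4.91553165e-01,  1.55949082e+00, -3.12244036e-06,
        1.09167123e+00, -1.05564160e-01]), 'dq': array([-5.82244240e-04,  7.01300875e-05, -1.20624836e-04,  3.78709710e-04,
        3.25000215e-04,  1.17079349e-05]), 'effort': array([-4.26566512e-04, -6.12640572e+01, -2.58187419e+01,  6.92199077e-02,
        4.81659151e-02, -1.29475206e-04]), 'tool_pos': array([0.23793718, 0.5776588 , 0.21405147]), 'eef_rot': array([-0.39358087,  0.58792211,  0.39320948,  0.58722057]), 'ft_force': array([-0.4788484 ,  0.25715894, -0.98369779]), 'moment': array([-0.00279928, -0.02373759, -0.03854854]), 'grip_width': 0.09542127682703311}
scene {'intrinsics': array([[453.05407813,   0.        , 321.3673119 ],
       [  0.        , 453.05407813, 239.52628971],
       [  0.        ,   0.        ,   1.        ]]), 'R': array([[ 0.34060727,  0.94008233,  0.01522796],
       [ 0.80352584, -0.2826444 , -0.52388775],
       [-0.48819352,  0.19067604, -0.85165118]]), 't': array([-0.18234622, -0.39199816,  1.39617949])}
top {'intrinsics': array([[540.21073827,   0.        , 320.74945412],
       [  0.        , 540.21073827, 242.95026047],
       [  0.        ,   0.        ,   1.        ]]), 'R': array([[ 0.00783094, -0.99993294,  0.00853165],
       [-0.99527766, -0.00861943, -0.09668553],
       [ 0.09675259, -0.00773423, -0.99527841]]), 't': array([-0.00956043,  0.55303587,  1.5222454 ])}
```

View pics/scene0.png

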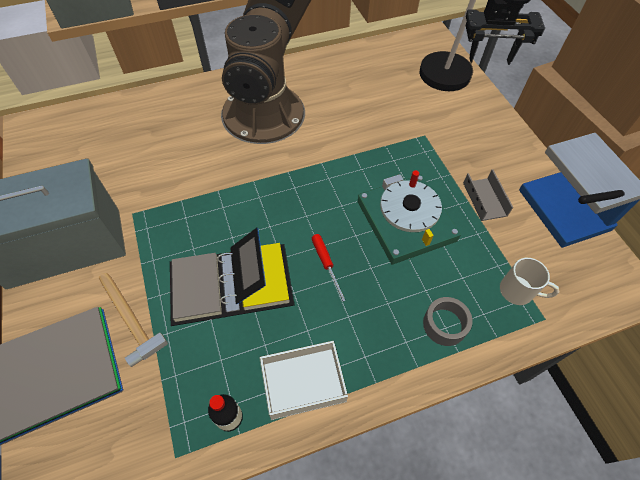

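View pics/top0.png

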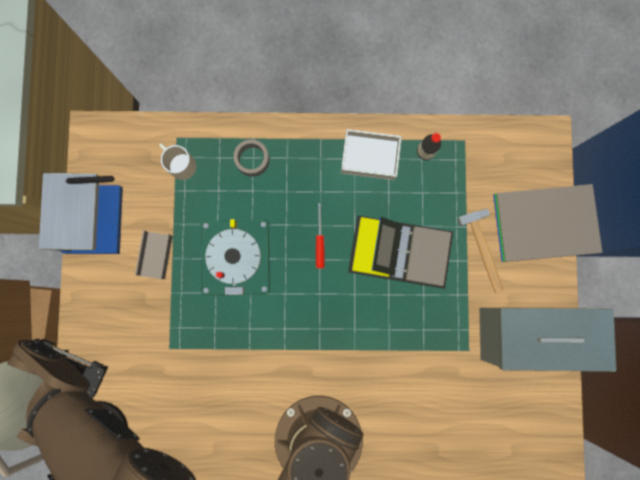

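The binder is right of centre in the top view at about (400,250), with the yellow side to the left. The dial is at (232,256), the red pin at (220,275), the yellow pointer at (232,223) and the screwdriver at (320,240). I'll measure these next.

```bash
cat > h.py <<'E'
import numpy as np,cv2
def load(n,k=0):
    m=np.load(f"pics/{n}0m.npz"); return cv2.imread(f"pics/{n}{k}.png"),np.load(f"pics/{n}{k}d.npy"),m
def ray(m,uv,z):
    K,R,t=m["intrinsics"],m["R"],m["t"]
    C=-R.T@t; d=R.T@np.linalg.solve(K,np.array([uv[0],uv[1],1.0]))
    return C+d*(z-C[2])/d[2]
def cloud(m,d):
    K,R,t=m["intrinsics"],m["R"],m["t"]
    v,u=np.indices(d.shape); c=np.stack([(u-K[0,2])/K[0,0]*d,(v-K[1,2])/K[1,1]*d,d],-1)
    return (c-t)@R
def proj(m,X):
    c=m["R"]@np.array(X)+m["t"]; p=m["intrinsics"]@c; return p[:2]/p[2]
E
python3 - <<'E'
from h import *
p,d,m=load("top"); P=cloud(m,d)
hsv=cv2.cvtColor(p,cv2.COLOR_BGR2HSV)
def comps(mask,name,amin=15):
    n,l,s,c=cv2.connectedComponentsWithStats(mask.astype(np.uint8))
    for i in range(1,n):
        if s[i,4]>=amin:
            q=P[l==i]; print(name,s[i],c[i].round(1),"med xyz",np.median(q,0).round(3),"zmax",q[:,2].max().round(3))
H,S,V=cv2.split(hsv)
comps((S>150)&(H>22)&(H<35),"yellow"); comps((S>150)&((H<8)|(H>172)),"red")
dial=(P[...,2]>.07)&(P[...,2]<.084)
comps(dial,"dialh",200)
for n in("top","scene"):
    p,d,m=load(n)
    x0,y0,w,h=(340,205,125,90) if n=="top" else (160,215,145,115)
    cv2.imwrite(f"pics/{n}_binder.png",cv2.resize(p[y0:y0+h,x0:x0+w],None,fx=5,fy=5,interpolation=cv2.INTER_CUBIC))
    x0,y0,w,h=(190,205,95,95) if n=="top" else (350,160,115,110)
    cv2.imwrite(f"pics/{n}_dial.png",cv2.resize(p[y0:y0+h,x0:x0+w],None,fx=5,fy=5,interpolation=cv2.INTER_CUBIC))
E
```

```text
yellow [ 352  217   38   60 1118] [366.  246.8] med xyz [ 0.543 -0.135  0.023] zmax 1.569
yellow [230 219   6   9  47] [232.4 223.2] med xyz [0.601 0.242 0.078] zmax 0.086
red [431 133  10  10  77] [435.5 137.5] med xyz [ 0.83  -0.312  0.15 ] zmax 0.157
red [316 235   8  33 256] [319.5 251.4] med xyz [ 0.53  -0.002  0.022] zmax 1.569
red [217 272   6   5  24] [219.4 274.3] med xyz [0.458 0.266 0.125] zmax 0.132
dialh [ 27  73  15 132 370] [ 36.1 137. ] med xyz [0.84  0.799 0.077] zmax 0.084
dialh [380 219  15  55 249] [387.  246.1] med xyz [ 0.541 -0.188  0.077] zmax 0.084
dialh [ 205  229   55   54 2013] [232.7 255.1] med xyz [0.513 0.237 0.077] zmax 0.084
```

View pics/top_binder.png

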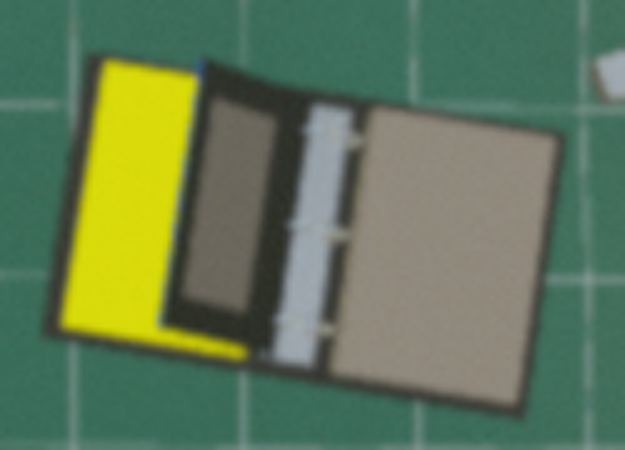

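View pics/scene_binder.png

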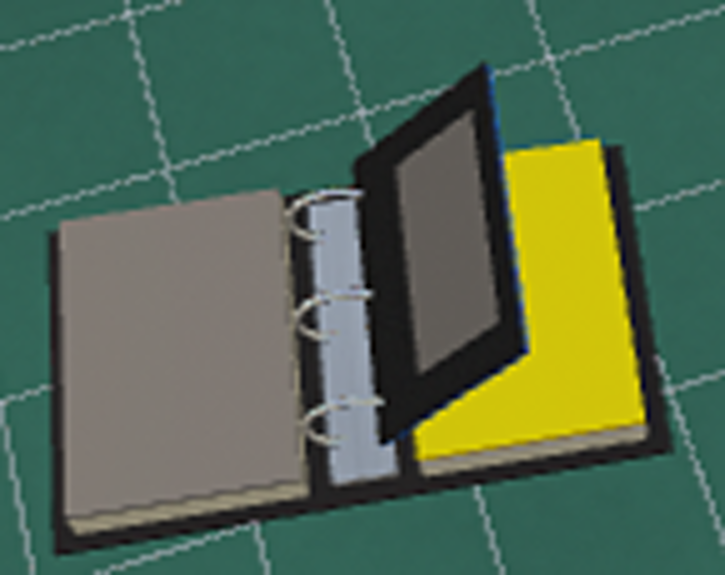

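View pics/top_dial.png

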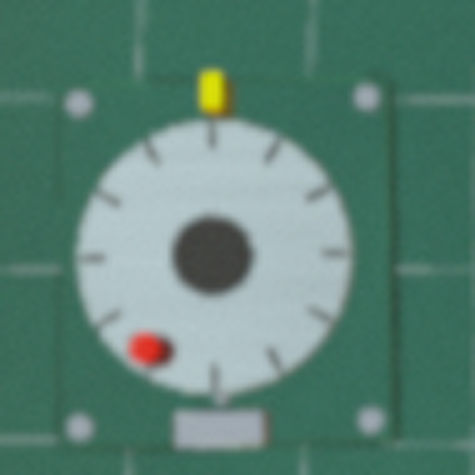

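View pics/scene_dial.png

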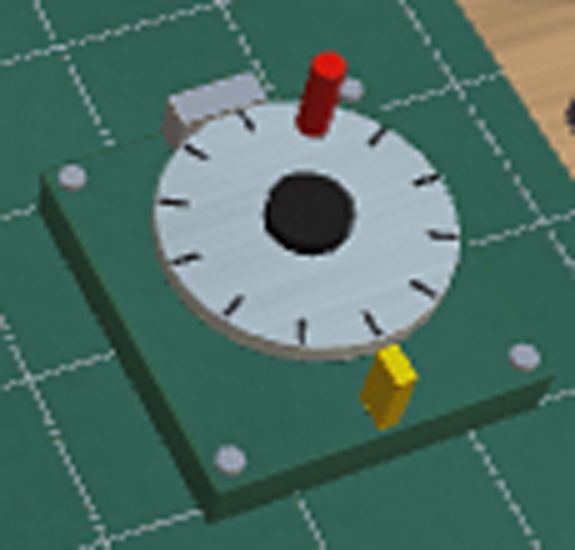

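```bash
python3 - <<'E'
from h import *
p,d,m=load("top"); P=cloud(m,d)
c=lambda a,z:ray(m,(a[0]/5+340-.4,a[1]/5+205-.4),z)
O=np.array([c(a,0.002) for a in[(92,55),(563,130),(522,415),(45,333)]])
print("cover",O.round(4),O.mean(0).round(4)); 
e=[np.linalg.norm(O[i]-O[(i+1)%4]).round(3) for i in range(4)];print(e)
y=((O[0]-O[1])+(O[3]-O[2]))[:2]; print("yaw of y axis",np.degrees(np.arctan2(-y[0],y[1])))
x=((O[0]-O[3])+(O[1]-O[2]))[:2]; print("yaw x",np.degrees(np.arctan2(x[1],x[0])))
G=np.array([c(a,0.024) for a in[(368,105),(558,135),(520,405),(330,372)]]);print("grey",G.round(3))
print("yellow outer",c((105,60),.024).round(3),c((62,328),.024).round(3))
L=[P[int(v),int(u)] for u,v in[(340+210/5,205+70/5),(340+175/5,205+315/5),(340+265/5,205+200/5)]]
print("leaf pts",np.round(L,3))
yaw=np.arctan2(x[1],x[0]);ctr=O.mean(0);R=np.array([[np.cos(yaw),np.sin(yaw)],[-np.sin(yaw),np.cos(yaw)]])
q=P[205:290,340:465].reshape(-1,3);loc=(q[:,:2]-ctr[:2])@R.T
s=(abs(loc[:,0])<60)&(loc[:,1]>15)&(loc[:,1]<120)&(q[:,2]>.045)&(q[:,2]<.2)
print("leaf angle fit",np.degrees(np.median(np.arctan2(q[s,2]-.027,loc[s,1]))),loc[s].max(0),q[s,2].max())
# dial
dm=((P[...,2]>.068)&(P[...,2]<.09)); dm[:,:190]=0;dm[:,285:]=0;dm[:226]=0;dm[287:]=0
cn=max(cv2.findContours(dm.astype(np.uint8),0,1)[0],key=cv2.contourArea)
(el)=cv2.fitEllipse(cn);print(el,ray(m,el[0],.078))
print("hub top",ray(m,(190+212/5-.4,205+256/5-.4),.088))
print("pointer top",ray(m,(190+212/5-.4,205+76/5-.4),.08),"pin top",ray(m,(190+145/5-.4,205+350/5-.4),.127),ray(m,(219.4,274.3),.122))
# base bolts
B=np.array([ray(m,(190+a/5-.4,205+b/5-.4),.038) for a,b in[(79,103),(366,97),(371,420),(79,428)]]);print(B.round(4),B.mean(0))
p,d,m=load("scene")
f=lambda a,z:ray(m,(350+a[0]/5-.4,160+a[1]/5-.4),z)
print("scene pin top",f((330,65),.127),"hub",f((310,205),.088),"pointer top",f((398,362),.08))
print("scene binder leaf corner top edge")
E
```

```text
cover [[ 0.637  -0.1137  0.002 ]
 [ 0.5952 -0.3896  0.002 ]
 [ 0.4287 -0.3632  0.002 ]
 [ 0.4739 -0.0866  0.002 ]] [ 0.5337 -0.2383  0.002 ]
[np.float64(0.279), np.float64(0.169), np.float64(0.28), np.float64(0.165)]
yaw of y axis -8.951996828790444
yaw x -9.222389633300837
grey [[ 0.606 -0.271  0.024]
 [ 0.59  -0.381  0.024]
 [ 0.434 -0.357  0.024]
 [ 0.452 -0.248  0.024]]
yellow outer [ 0.631 -0.12   0.024] [ 0.476 -0.095  0.024]
leaf pts [[ 0.613 -0.172  0.103]
 [ 0.478 -0.152  0.107]
 [ 0.546 -0.208  0.055]]
  return _methods._mean(a, axis=axis, dtype=dtype,
  ret = ret.dtype.type(ret / rcount)
Traceback (most recent call last):
ValueError: zero-size array to reduction operation maximum which has no identity
```

```bash
python3 - <<'E'
from h import *
p,d,m=load("top"); P=cloud(m,d)
yaw=np.radians(-9.1);ctr=np.array([.5337,-.2383]);R=np.array([[np.cos(yaw),np.sin(yaw)],[-np.sin(yaw),np.cos(yaw)]])
q=P[205:290,340:465].reshape(-1,3);loc=(q[:,:2]-ctr)@R.T
s=(abs(loc[:,0])<.06)&(loc[:,1]>.015)&(loc[:,1]<.12)&(q[:,2]>.045)&(q[:,2]<.2)
print("leaf angle",np.degrees(np.median(np.arctan2(q[s,2]-.027,loc[s,1]))),np.percentile(loc[s,1],[2,98]),np.percentile(q[s,2],[2,98]))
print(np.polyfit(loc[s,1],q[s,2],1))
for a in [(335,140),(325,233),(305,328)]:
    print("ring",R@(ray(m,(340+a[0]/5-.4,205+a[1]/5-.4),.045)[:2]-ctr))
dm=((P[...,2]>.068)&(P[...,2]<.09)); dm[:,:190]=0;dm[:,285:]=0;dm[:226]=0;dm[287:]=0
cn=max(cv2.findContours(dm.astype(np.uint8),0,1)[0],key=cv2.contourArea)
(el)=cv2.fitEllipse(cn);print(el,ray(m,el[0],.078))
print("hub top",ray(m,(190+212/5-.4,205+256/5-.4),.088))
print("pointer top",ray(m,(190+212/5-.4,205+76/5-.4),.08),"pin top",ray(m,(190+145/5-.4,205+350/5-.4),.127),ray(m,(219.4,274.3),.122))
B=np.array([ray(m,(190+a/5-.4,205+b/5-.4),.038) for a,b in[(79,103),(366,97),(371,420),(79,428)]]);print(B.round(4),B.mean(0))
p,d,m=load("scene")
f=lambda a,z:ray(m,(350+a[0]/5-.4,160+a[1]/5-.4),z)
print("scene pin top",f((330,65),.127),"hub",f((310,205),.088),"pointer top",f((398,362),.08))
from scipy.spatial.transform import Rotation as Ro
print(Ro.from_quat([-0.39358087,  0.58792211,  0.39320948,  0.58722057]).as_matrix().round(3))
E
```

```text
leaf angle 44.84881080187328 [0.01869133 0.08662328] [0.04663127 0.11128592]
[0.95510244 0.02897192]
ring [ 0.05033062 -0.00246682]
ring [-0.00306457 -0.00486667]
ring [-0.0581571  -0.00184554]
((232.31686401367188, 255.56640625), (53.558143615722656, 54.27350616455078), 71.55304718017578) [0.51099496 0.23939643 0.078     ]
hub top [0.50962224 0.23869017 0.088     ]
pointer top [0.61036754 0.24231594 0.08      ] pin top [0.45636503 0.26701645 0.127     ] [0.4573672  0.26580569 0.122     ]
[[0.6    0.3243 0.038 ]
 [0.6049 0.1609 0.038 ]
 [0.4212 0.1547 0.038 ]
 [0.4154 0.3191 0.038 ]] [0.51039679 0.23974827 0.038     ]
scene pin top [0.46120852 0.2714173  0.127     ] hub [0.51152674 0.24407784 0.088     ] pointer top [0.60458296 0.24706034 0.08      ]
[[-0.001 -0.925  0.381]
 [-0.001  0.381  0.925]
 [-1.     0.    -0.001]]
```

>>> apply_moves --rows '[{"dx": 0.39,"dy": -0.87},{"dx": 0.39,"dy": -0.87},{"dx": 0.39,"dy": -0.87},{"dx": 0.39,"dy": -0.87},{"dx": 0.39,"dy": -0.87},{"dx": 0.39,"dy": -0.87},{"dx": 0.39,"dy": -0.87},{"dx": 0.39,"dy": -0.87},{"dx": 0.39,"dy": -0.87},{"dx": 0.39,"dy": -0.87}]' --gripper 0

```text
invalid input
```

>>> apply_moves --rows '[{"dx": 0.39,"dy": -0.87},{"dx": 0.39,"dy": -0.87},{"dx": 0.39,"dy": -0.87},{"dx": 0.39,"dy": -0.87},{"dx": 0.39,"dy": -0.87},{"dx": 0.39,"dy": -0.87},{"dx": 0.39,"dy": -0.87},{"dx": 0.39,"dy": -0.87},{"dx": 0.39,"dy": -0.87},{"dx": 0.39,"dy": -0.87}]'

```text
invalid input
```

>>> apply_moves --rows '[{"dz": -0.7},{"dz": -0.7},{"dz": -0.7},{"dz": -0.7},{"dz": -0.6},{}]'

```text
invalid input
```

>>> apply_moves --rows '[{"dx": 0.39,"dy": -0.87,"dz": 0,"wx": 0,"wy": 0,"wz": 0}]' --gripper 0

```text
time_s: 0.22
tool_pos: [0.2531, 0.5436, 0.2139]
eef_rot: [-0.394, 0.587, 0.394, 0.587]
ft_force: [0.6, -0.6, 0.3]
grip_width: 0.0893
```

>>> apply_moves --rows '[{"dx": 0.39,"dy": -0.87,"dz": 0,"wx": 0,"wy": 0,"wz": 0},{"dx": 0.39,"dy": -0.87,"dz": 0,"wx": 0,"wy": 0,"wz": 0},{"dx": 0.39,"dy": -0.87,"dz": 0,"wx": 0,"wy": 0,"wz": 0},{"dx": 0.39,"dy": -0.87,"dz": 0,"wx": 0,"wy": 0,"wz": 0},{"dx": 0.39,"dy": -0.87,"dz": 0,"wx": 0,"wy": 0,"wz": 0},{"dx": 0.39,"dy": -0.87,"dz": 0,"wx": 0,"wy": 0,"wz": 0},{"dx": 0.39,"dy": -0.87,"dz": 0,"wx": 0,"wy": 0,"wz": 0},{"dx": 0.39,"dy": -0.87,"dz": 0,"wx": 0,"wy": 0,"wz": 0},{"dx": 0.39,"dy": -0.87,"dz": 0,"wx": 0,"wy": 0,"wz": 0}]'

```text
time_s: 1.35
tool_pos: [0.3944, 0.2287, 0.2146]
eef_rot: [-0.393, 0.588, 0.393, 0.588]
ft_force: [0.9, 0.1, 0.1]
grip_width: 0.0019
```

>>> apply_moves --rows '[{"dx": 0.39,"dy": -0.87,"dz": 0,"wx": 0,"wy": 0,"wz": 0},{"dx": 0.39,"dy": -0.87,"dz": 0,"wx": 0,"wy": 0,"wz": 0},{"dx": 0.39,"dy": -0.87,"dz": 0,"wx": 0,"wy": 0,"wz": 0},{"dx": 0.39,"dy": -0.87,"dz": 0,"wx": 0,"wy": 0,"wz": 0},{"dx": 0.39,"dy": -0.87,"dz": 0,"wx": 0,"wy": 0,"wz": 0},{"dx": 0.39,"dy": -0.87,"dz": 0,"wx": 0,"wy": 0,"wz": 0},{"dx": 0.39,"dy": -0.87,"dz": 0,"wx": 0,"wy": 0,"wz": 0},{"dx": 0.39,"dy": -0.87,"dz": 0,"wx": 0,"wy": 0,"wz": 0},{"dx": 0.39,"dy": -0.87,"dz": 0,"wx": 0,"wy": 0,"wz": 0},{"dx": 0.39,"dy": -0.87,"dz": 0,"wx": 0,"wy": 0,"wz": 0}]'

```text
time_s: 2.6
tool_pos: [0.5503, -0.1193, 0.2144]
eef_rot: [-0.393, 0.588, 0.394, 0.588]
ft_force: [0.1, 0.2, 0.7]
grip_width: 0.0004
```

>>> apply_moves --rows '[{"dx": 0,"dy": 0,"dz": -0.7,"wx": 0,"wy": 0,"wz": 0},{"dx": 0,"dy": 0,"dz": -0.7,"wx": 0,"wy": 0,"wz": 0},{"dx": 0,"dy": 0,"dz": -0.7,"wx": 0,"wy": 0,"wz": 0},{"dx": 0,"dy": 0,"dz": -0.7,"wx": 0,"wy": 0,"wz": 0},{"dx": 0,"dy": 0,"dz": -0.7,"wx": 0,"wy": 0,"wz": 0},{"dx": 0,"dy": 0,"dz": 0,"wx": 0,"wy": 0,"wz": 0}]'

```text
time_s: 3.35
tool_pos: [0.5491, -0.1178, 0.073]
eef_rot: [-0.392, 0.588, 0.394, 0.587]
ft_force: [-1.1, 0.4, -0.5]
grip_width: 0.0004
```

```bash
python3 - <<'E'
from plant import state, imaging, r
import cv2
print(state()["ft_force"])
p,d=imaging.grab_frame("scene"); cv2.imwrite("pics/s1.png",cv2.resize(p[150:350,120:400],None,fx=2.8,fy=2.8))
E
```

```text
[-1.07664372  0.44721396 -0.51774024]
```

View pics/s1.png

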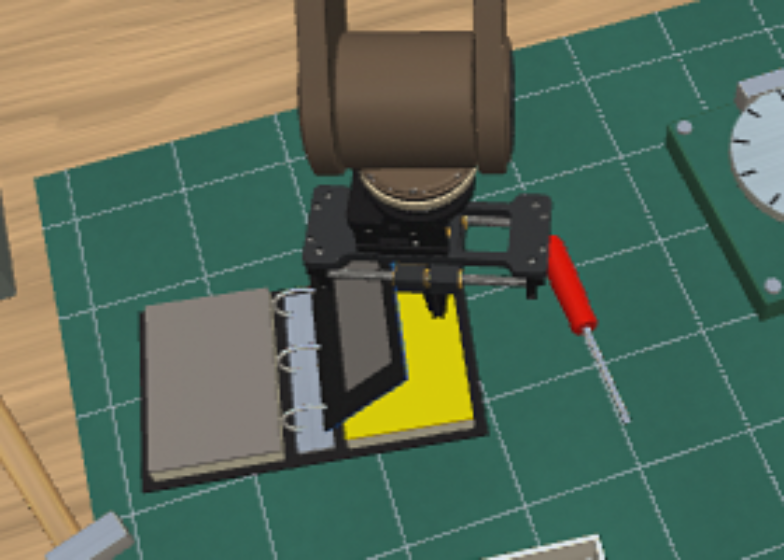

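>>> apply_moves --rows '[{"dx": -0.07,"dy": -0.45,"dz": 0.1,"wx": 0,"wy": 0,"wz": 0},{"dx": -0.07,"dy": -0.45,"dz": 0.1,"wx": 0,"wy": 0,"wz": 0},{"dx": -0.07,"dy": -0.45,"dz": 0.1,"wx": 0,"wy": 0,"wz": 0},{"dx": -0.07,"dy": -0.45,"dz": 0.1,"wx": 0,"wy": 0,"wz": 0},{"dx": -0.07,"dy": -0.45,"dz": 0.1,"wx": 0,"wy": 0,"wz": 0},{"dx": -0.07,"dy": -0.45,"dz": 0.1,"wx": 0,"wy": 0,"wz": 0},{"dx": 0,"dy": 0,"dz": 0,"wx": 0,"wy": 0,"wz": 0}]'

```text
time_s: 4.28
tool_pos: [0.5331, -0.2276, 0.0988]
eef_rot: [-0.393, 0.588, 0.393, 0.588]
ft_force: [-0.6, 0.1, -0.1]
grip_width: 0.0004
```

```bash
python3 - <<'E'
from plant import state, imaging, r
import cv2
print(state()["ft_force"])
p,d=imaging.grab_frame("scene"); cv2.imwrite("pics/s2.png",cv2.resize(p[150:350,120:400],None,fx=2.8,fy=2.8))
E
```

```text
[-0.57226761  0.06577005 -0.14147393]
```

View pics/s2.png

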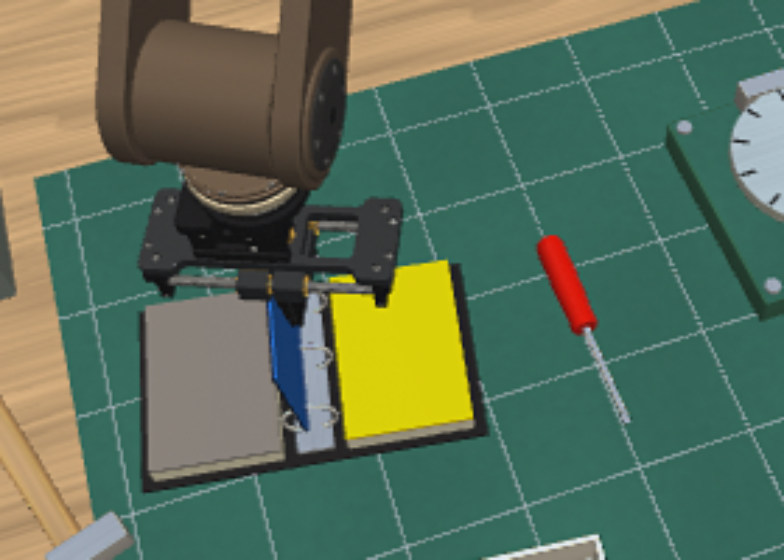

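>>> apply_moves --rows '[{"dx": -0.055,"dy": -0.345,"dz": 0,"wx": 0,"wy": 0,"wz": 0},{"dx": -0.055,"dy": -0.345,"dz": 0,"wx": 0,"wy": 0,"wz": 0},{"dx": -0.055,"dy": -0.345,"dz": 0,"wx": 0,"wy": 0,"wz": 0},{"dx": -0.045,"dy": -0.29,"dz": -0.23,"wx": 0,"wy": 0,"wz": 0},{"dx": -0.045,"dy": -0.29,"dz": -0.23,"wx": 0,"wy": 0,"wz": 0},{"dx": -0.045,"dy": -0.29,"dz": -0.23,"wx": 0,"wy": 0,"wz": 0},{"dx": -0.02,"dy": -0.11,"dz": -0.24,"wx": 0,"wy": 0,"wz": 0},{"dx": -0.02,"dy": -0.11,"dz": -0.24,"wx": 0,"wy": 0,"wz": 0},{"dx": -0.02,"dy": -0.11,"dz": -0.24,"wx": 0,"wy": 0,"wz": 0},{"dx": 0,"dy": 0,"dz": -0.1,"wx": 0,"wy": 0,"wz": 0}]'

```text
time_s: 5.58
tool_pos: [0.5187, -0.3155, 0.0375]
eef_rot: [-0.393, 0.588, 0.394, 0.588]
ft_force: [-0.4, -0.1, 0.1]
grip_width: 0.0003
```

>>> apply_moves --rows '[{"dx": 0,"dy": 0,"dz": -0.08,"wx": 0,"wy": 0,"wz": 0},{"dx": 0,"dy": 0,"dz": -0.08,"wx": 0,"wy": 0,"wz": 0},{"dx": 0,"dy": 0,"dz": 0,"wx": 0,"wy": 0,"wz": 0}]'

```text
time_s: 5.95
tool_pos: [0.5189, -0.3153, 0.0318]
eef_rot: [-0.393, 0.588, 0.394, 0.588]
ft_force: [-0.1, -0.1, 0.7]
grip_width: 0.0001
```

Now the last few millimetres, pressing down gently.

>>> apply_moves --rows '[{"dx": 0,"dy": 0,"dz": -0.05,"wx": 0,"wy": 0,"wz": 0},{"dx": 0,"dy": 0,"dz": -0.04,"wx": 0,"wy": 0,"wz": 0},{"dx": 0,"dy": 0,"dz": 0,"wx": 0,"wy": 0,"wz": 0}]'

```text
time_s: 6.32
tool_pos: [0.519, -0.3155, 0.0292]
eef_rot: [-0.394, 0.587, 0.393, 0.588]
ft_force: [-1.5, 2.3, 9.4]
grip_width: 0.0006
```

>>> apply_moves --rows '[{"dx": 0,"dy": 0,"dz": 0.5,"wx": 0,"wy": 0,"wz": 0},{"dx": 0,"dy": 0.3,"dz": 0.9,"wx": 0,"wy": 0,"wz": 0},{"dx": 0,"dy": 0.8,"dz": 0.9,"wx": 0,"wy": 0,"wz": 0},{"dx": 0,"dy": 0.9,"dz": 0.9,"wx": 0,"wy": 0,"wz": 0},{"dx": 0,"dy": 0.9,"dz": 0.9,"wx": 0,"wy": 0,"wz": 0},{"dx": 0,"dy": 0.9,"dz": 0,"wx": 0,"wy": 0,"wz": 0},{"dx": 0,"dy": 0.9,"dz": 0,"wx": 0,"wy": 0,"wz": 0},{"dx": 0,"dy": 0.9,"dz": 0,"wx": 0,"wy": 0,"wz": 0},{"dx": 0,"dy": 0.9,"dz": 0,"wx": 0,"wy": 0,"wz": 0}]'

```text
time_s: 7.45
tool_pos: [0.5187, -0.0543, 0.1923]
eef_rot: [-0.393, 0.587, 0.393, 0.588]
ft_force: [-0.6, 0.6, -0.4]
grip_width: 0.0004
```

```bash
python3 - <<'E'
from plant import state, imaging, r
import cv2,numpy as np
from h import *
p,d=imaging.grab_frame("scene"); cv2.imwrite("pics/s3.png",cv2.resize(p[150:350,120:400],None,fx=2.8,fy=2.8))
p,d=imaging.grab_frame("top"); cv2.imwrite("pics/top3.png",p);np.save("pics/top3d.npy",d)
m=imaging.camera_model("top");P=cloud(m,d)
h=cv2.cvtColor(p,cv2.COLOR_BGR2HSV);b=(h[...,0]>100)&(h[...,0]<125)&(h[...,1]>120)
b[:,:340]=0;b[:,465:]=0;b[:205]=0;b[290:]=0
q=P[b];print(len(q),q.mean(0));
A=np.c_[q[:,:2]-q[:,:2].mean(0),np.ones(len(q))];print(np.linalg.lstsq(A,q[:,2],rcond=None)[0])
E
```

```text
1835 [ 0.52177703 -0.30274213  0.03361331]
[-0.11581427  1.2974406   0.03361331]
```

View pics/s3.png

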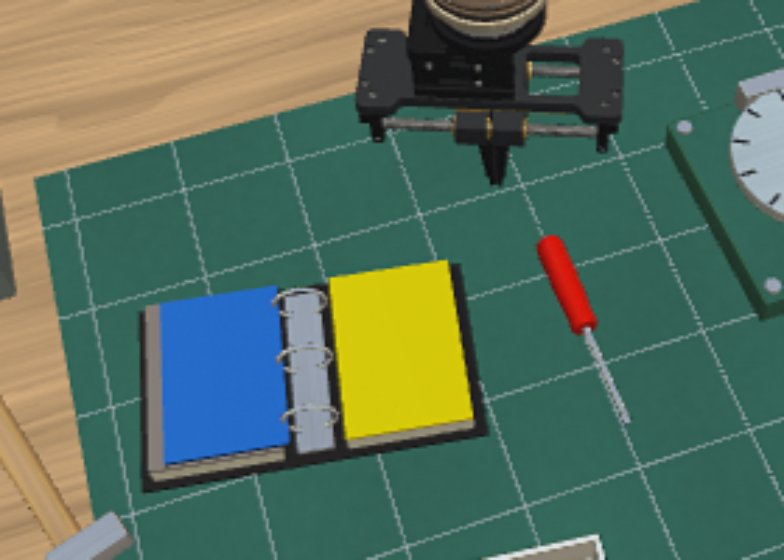

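The leaf lies blue side up at about (225,380) in the crop. The depth fit looks spoiled by outliers, so I'll repeat it with medians.

```bash
python3 - <<'E'
from h import *
p,d,m=load("top",3);P=cloud(m,d)
q=P[205:290,340:465].reshape(-1,3)
yaw=np.radians(-9.1);R=np.array([[np.cos(yaw),np.sin(yaw)],[-np.sin(yaw),np.cos(yaw)]])
l=(q[:,:2]-[.532,-.24])@R.T; s=abs(l[:,0])<.06
for a in range(-135,-10,10):
    k=s&(abs(l[:,1]-a/1e3)<.005); print(a,np.median(q[k,2]).round(4),k.sum())
k=s&(abs(l[:,1]-.08)<.03);print("yellow",np.median(q[k,2]))
E
```

```text
-135 0.0045 95
-125 0.0234 116
-115 0.0262 126
-105 0.0286 145
-95 0.029 148
-85 0.0289 148
-75 0.0284 144
-65 0.0282 145
-55 0.0289 143
-45 0.0293 150
-35 0.0294 139
-25 0.0291 144
-15 0.0211 181
yellow 0.025130741259368584
```

>>> apply_moves --rows '[{"dx": -0.17,"dy": 0.896,"dz": 0,"wx": 0,"wy": 0,"wz": -0.15},{"dx": -0.17,"dy": 0.896,"dz": 0,"wx": 0,"wy": 0,"wz": -0.15},{"dx": -0.17,"dy": 0.896,"dz": 0,"wx": 0,"wy": 0,"wz": -0.15},{"dx": -0.17,"dy": 0.896,"dz": 0,"wx": 0,"wy": 0,"wz": -0.15},{"dx": -0.17,"dy": 0.896,"dz": 0,"wx": 0,"wy": 0,"wz": -0.15},{"dx": -0.17,"dy": 0.896,"dz": 0,"wx": 0,"wy": 0,"wz": -0.15},{"dx": -0.17,"dy": 0.896,"dz": 0,"wx": 0,"wy": 0,"wz": -0.15},{"dx": -0.17,"dy": 0.896,"dz": 0,"wx": 0,"wy": 0,"wz": -0.15},{"dx": -0.17,"dy": 0.896,"dz": 0,"wx": 0,"wy": 0,"wz": 0},{"dx": 0,"dy": 0,"dz": 0,"wx": 0,"wy": 0,"wz": 0}]' --gripper 0.5 --squeeze 20

```text
time_s: 8.8
tool_pos: [0.4575, 0.2683, 0.1922]
eef_rot: [-0.363, 0.607, 0.363, 0.607]
ft_force: [0.6, -0.5, 0.3]
grip_width: 0.0476
```

```bash
python3 - <<'E'
from plant import state, imaging, r
import cv2,numpy as np
from h import *
from scipy.spatial.transform import Rotation as Ro
s=state();M=Ro.from_quat(s["eef_rot"]).as_matrix();print(s["tool_pos"],"jaw",np.degrees(np.arctan2(M[1,2],M[0,2])),s["joints"],s["grip_width"])
m=imaging.camera_model("wrist")
p,d=imaging.grab_frame("wrist"); cv2.imwrite("pics/w4.png",p)
h=cv2.cvtColor(p,cv2.COLOR_BGR2HSV);b=((h[...,0]<8)|(h[...,0]>172))&(h[...,1]>150)
q=cloud({k:np.array(v) for k,v in m.items()},d)[b]
t=q[abs(q[:,2]-.127)<.006];print(len(q),len(t),t.mean(0) if len(t) else 0, np.median(q,0))
E
```

```text
[0.45750529 0.26830784 0.1921618 ] jaw 61.74405749449169 [ 4.05785228e-01  3.83254085e-01  1.81733681e+00  1.06938566e-04
  9.40736410e-01 -6.71914852e-01] 0.047586858746907046
929 621 [0.45624168 0.27105848 0.12702971] [0.45362866 0.27224332 0.1266998 ]
```

View pics/w4.png

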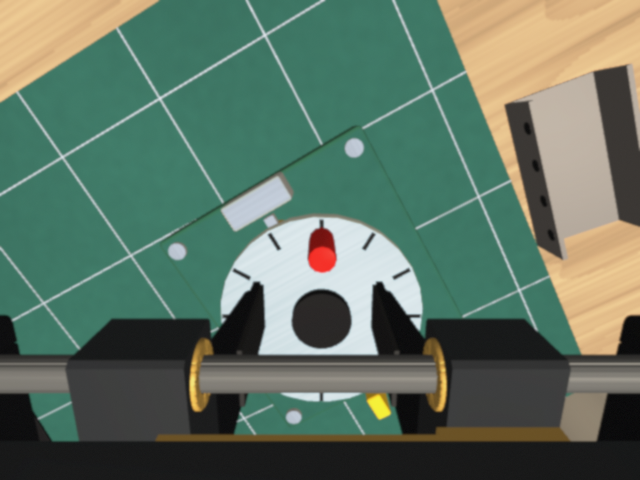

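>>> apply_moves --rows '[{"dx": 0,"dy": 0.02,"dz": -0.6,"wx": 0,"wy": 0,"wz": 0},{"dx": 0,"dy": 0.02,"dz": -0.6,"wx": 0,"wy": 0,"wz": 0},{"dx": 0,"dy": 0,"dz": -0.6,"wx": 0,"wy": 0,"wz": 0},{"dx": 0,"dy": 0,"dz": -0.6,"wx": 0,"wy": 0,"wz": 0},{"dx": 0,"dy": 0,"dz": 0,"wx": 0,"wy": 0,"wz": 0}]'

```text
time_s: 9.48
tool_pos: [0.4575, 0.2673, 0.0951]
eef_rot: [-0.362, 0.609, 0.362, 0.607]
ft_force: [-0.3, -0.4, 0.1]
grip_width: 0.0477
```

>>> apply_moves --rows '[{"dx": 0,"dy": 0,"dz": 0,"wx": 0,"wy": 0,"wz": 0},{"dx": 0,"dy": 0,"dz": 0,"wx": 0,"wy": 0,"wz": 0},{"dx": 0,"dy": 0,"dz": 0,"wx": 0,"wy": 0,"wz": 0},{"dx": 0,"dy": 0,"dz": 0,"wx": 0,"wy": 0,"wz": 0}]' --gripper 0 --squeeze 20

```text
time_s: 9.98
tool_pos: [0.4581, 0.2694, 0.0969]
eef_rot: [-0.362, 0.607, 0.362, 0.608]
ft_force: [0.6, 4.9, 1.4]
grip_width: 0.0172
```

```bash
python3 - <<'E'
import numpy as np
for g in(0,15,30,45,60,75,90,105,120):
    a=np.radians(151.8-g); print(g,(np.array([.5105,.2405])+.06*np.array([np.cos(a),np.sin(a)])).round(4))
for g in range(0,120,5):
    a=np.radians(151.8-g);b=a-np.radians(5); print(g,(1.5*np.array([np.cos(b)-np.cos(a),np.sin(b)-np.sin(a)])).round(3))
E
```

```text
0 [0.4576 0.2689]
15 [0.4668 0.2816]
30 [0.4789 0.2915]
45 [0.4932 0.2979]
60 [0.5086 0.3005]
75 [0.5242 0.2989]
90 [0.5389 0.2934]
105 [0.5516 0.2842]
120 [0.5615 0.2721]
0 [0.067 0.113]
5 [0.076 0.106]
10 [0.085 0.099]
15 [0.094 0.091]
20 [0.101 0.083]
25 [0.108 0.074]
30 [0.114 0.064]
35 [0.119 0.054]
40 [0.124 0.043]
45 [0.127 0.032]
50 [0.129 0.021]
55 [0.13 0.01]
60 [ 0.131 -0.002]
65 [ 0.13  -0.013]
70 [ 0.129 -0.024]
75 [ 0.126 -0.035]
80 [ 0.122 -0.046]
85 [ 0.118 -0.057]
90 [ 0.113 -0.067]
95 [ 0.106 -0.076]
100 [ 0.099 -0.085]
105 [ 0.091 -0.094]
110 [ 0.083 -0.101]
115 [ 0.074 -0.108]
```

Gripped: the opening reads 17.2 mm on the 18 mm pin. Now I'll go round the arc, turning the tool with the dial.

>>> apply_moves --rows '[{"dx": 0.067,"dy": 0.113,"dz": 0,"wx": 0,"wy": 0,"wz": -1},{"dx": 0.076,"dy": 0.106,"dz": 0,"wx": 0,"wy": 0,"wz": -1},{"dx": 0.085,"dy": 0.099,"dz": 0,"wx": 0,"wy": 0,"wz": -1},{"dx": 0.094,"dy": 0.091,"dz": 0,"wx": 0,"wy": 0,"wz": -1},{"dx": 0.101,"dy": 0.083,"dz": 0,"wx": 0,"wy": 0,"wz": -1},{"dx": 0.108,"dy": 0.074,"dz": 0,"wx": 0,"wy": 0,"wz": -1}]'

```text
time_s: 10.72
tool_pos: [0.4793, 0.2927, 0.0969]
eef_rot: [-0.191, 0.68, 0.192, 0.681]
ft_force: [-0.3, 8.9, 1.7]
grip_width: 0.0177
```

```bash
python3 - <<'E'
from plant import state, imaging, r
import cv2,numpy as np
s=state();print(s["tool_pos"],s["ft_force"],s["grip_width"],s["joints"],s["moment"])
p,d=imaging.grab_frame("scene"); cv2.imwrite("pics/s5.png",cv2.resize(p[100:300,300:500],None,fx=3,fy=3))
E
```

```text
[0.47925868 0.29272453 0.09688729] [-0.32669012  8.88270456  1.6609985 ] 0.017723699411652184 [ 0.43005428  0.54910225  1.83600824  0.00191991  0.75410794 -0.12023487] [1.41577464 0.17047018 0.01686257]
```

View pics/s5.png

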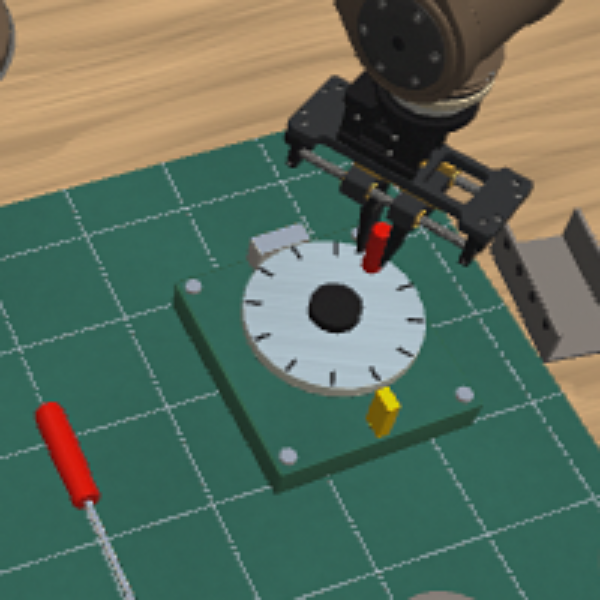

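>>> apply_moves --rows '[{"dx": 0.114,"dy": 0.08,"dz": 0,"wx": 0,"wy": 0,"wz": -1},{"dx": 0.119,"dy": 0.07,"dz": 0,"wx": 0,"wy": 0,"wz": -1},{"dx": 0.124,"dy": 0.06,"dz": 0,"wx": 0,"wy": 0,"wz": -1},{"dx": 0.127,"dy": 0.032,"dz": 0,"wx": 0,"wy": 0,"wz": -1},{"dx": 0.129,"dy": 0.021,"dz": 0,"wx": 0,"wy": 0,"wz": -1},{"dx": 0.13,"dy": 0.01,"dz": 0,"wx": 0,"wy": 0,"wz": -1}]'

```text
time_s: 11.52
tool_pos: [0.5095, 0.3026, 0.0969]
eef_rot: [-0.009, 0.706, 0.009, 0.708]
ft_force: [2.8, 0.3, 0.5]
grip_width: 0.0175
```

>>> apply_moves --rows '[{"dx": 0.131,"dy": -0.002,"dz": 0,"wx": 0,"wy": 0,"wz": -1},{"dx": 0.13,"dy": -0.013,"dz": 0,"wx": 0,"wy": 0,"wz": -1},{"dx": 0.129,"dy": -0.024,"dz": 0,"wx": 0,"wy": 0,"wz": -1},{"dx": 0.126,"dy": -0.035,"dz": 0,"wx": 0,"wy": 0,"wz": -1},{"dx": 0.122,"dy": -0.046,"dz": 0,"wx": 0,"wy": 0,"wz": -1},{"dx": 0.118,"dy": -0.057,"dz": 0,"wx": 0,"wy": 0,"wz": -1}]'

```text
time_s: 12.28
tool_pos: [0.5401, 0.2957, 0.0969]
eef_rot: [0.175, 0.684, -0.174, 0.686]
ft_force: [4.2, 1.0, 0.3]
grip_width: 0.0178
```

>>> apply_moves --rows '[{"dx": 0.113,"dy": -0.067,"dz": 0,"wx": 0,"wy": 0,"wz": -1},{"dx": 0.106,"dy": -0.076,"dz": 0,"wx": 0,"wy": 0,"wz": -1},{"dx": 0.099,"dy": -0.085,"dz": 0,"wx": 0,"wy": 0,"wz": -1},{"dx": 0.091,"dy": -0.094,"dz": 0,"wx": 0,"wy": 0,"wz": -1},{"dx": 0.083,"dy": -0.101,"dz": 0,"wx": 0,"wy": 0,"wz": -1},{"dx": 0.074,"dy": -0.108,"dz": 0,"wx": 0,"wy": 0,"wz": -1},{"dx": 0,"dy": 0,"dz": 0,"wx": 0,"wy": 0,"wz": 0}]'

```text
time_s: 13.15
tool_pos: [0.5635, 0.2742, 0.097]
eef_rot: [0.347, 0.616, -0.344, 0.618]
ft_force: [7.4, 1.1, -1.1]
grip_width: 0.0177
```

```bash
python3 - <<'E'
from plant import state, imaging, r
import cv2,numpy as np
s=state();p=s["tool_pos"];print(p,s["ft_force"],np.degrees(np.arctan2(p[1]-.242,p[0]-.5105)))
p,d=imaging.grab_frame("scene"); cv2.imwrite("pics/s6.png",cv2.resize(p[100:300,300:500],None,fx=3,fy=3))
E
```

```text
[0.56346811 0.27421368 0.09697079] [ 7.36896892  1.12168223 -1.11122272] 31.306759962455143
```

View pics/s6.png

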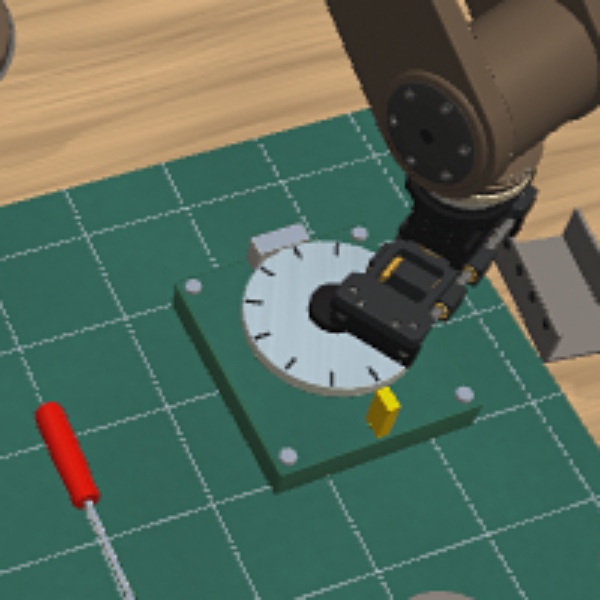

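>>> apply_moves --rows '[{"dx": 0,"dy": 0,"dz": 0,"wx": 0,"wy": 0,"wz": 0},{"dx": 0,"dy": 0,"dz": 0,"wx": 0,"wy": 0,"wz": 0},{"dx": 0,"dy": 0,"dz": 0,"wx": 0,"wy": 0,"wz": 0},{"dx": 0,"dy": 0,"dz": 0,"wx": 0,"wy": 0,"wz": 0}]' --gripper 0.5

```text
time_s: 13.7
tool_pos: [0.5614, 0.2739, 0.0962]
eef_rot: [0.345, 0.617, -0.345, 0.617]
ft_force: [0.5, -0.5, -0.4]
grip_width: 0.047
```

>>> apply_moves --rows '[{"dx": 0,"dy": 0,"dz": 0.5,"wx": 0,"wy": 0,"wz": 0},{"dx": 0,"dy": 0,"dz": 0.8,"wx": 0,"wy": 0,"wz": 0},{"dx": 0,"dy": 0,"dz": 0.9,"wx": 0,"wy": 0,"wz": 0},{"dx": 0,"dy": 0,"dz": 0.9,"wx": 0,"wy": 0,"wz": 0},{"dx": -0.6,"dy": 0.6,"dz": 0,"wx": 0,"wy": 0,"wz": 0},{"dx": -0.6,"dy": 0.8,"dz": 0,"wx": 0,"wy": 0,"wz": 0},{"dx": -0.6,"dy": 0.8,"dz": 0,"wx": 0,"wy": 0,"wz": 0},{"dx": -0.6,"dy": 0.8,"dz": 0,"wx": 0,"wy": 0,"wz": 0},{"dx": -0.6,"dy": 0.8,"dz": 0,"wx": 0,"wy": 0,"wz": 0},{"dx": 0,"dy": 0,"dz": 0,"wx": 0,"wy": 0,"wz": 0}]'

```text
time_s: 14.95
tool_pos: [0.4399, 0.4275, 0.2203]
eef_rot: [0.344, 0.618, -0.344, 0.618]
ft_force: [-0.0, -0.5, -0.1]
grip_width: 0.0474
```

```bash
python3 - <<'E'
from plant import state, imaging, r
import cv2,numpy as np
from h import *
p,d=imaging.grab_frame("scene"); cv2.imwrite("pics/s7.png",p)
q,d=imaging.grab_frame("top"); cv2.imwrite("pics/top7.png",q); np.save("pics/top7d.npy",d)
m=imaging.camera_model("top");h=cv2.cvtColor(q,cv2.COLOR_BGR2HSV)
b=((h[...,0]<8)|(h[...,0]>172))&(h[...,1]>150);b[:,:190]=0;b[:,285:]=0
v,u=np.nonzero(b);print(len(u));X=ray(m,(u.mean(),v.mean()),.122);print(X,np.degrees(np.arctan2(X[1]-.2395,X[0]-.5105)))
o=cv2.imread("pics/top0.png")
for n,(x0,y0,x1,y1) in dict(driver=(305,195,335,280),hammer=(455,200,510,300),shell=(130,225,176,285)).items():
    print(n,cv2.absdiff(o,q)[y0:y1,x0:x1].max(2).mean(),np.percentile(cv2.absdiff(o,q)[y0:y1,x0:x1].max(2),99))
E
```

```text
31
[0.56103674 0.27008987 0.122     ] 31.186499483336565
driver 6.77921568627451 11.0
hammer 9.279818181818182 13.0
shell 44.071014492753626 156.0
```

View pics/s7.png

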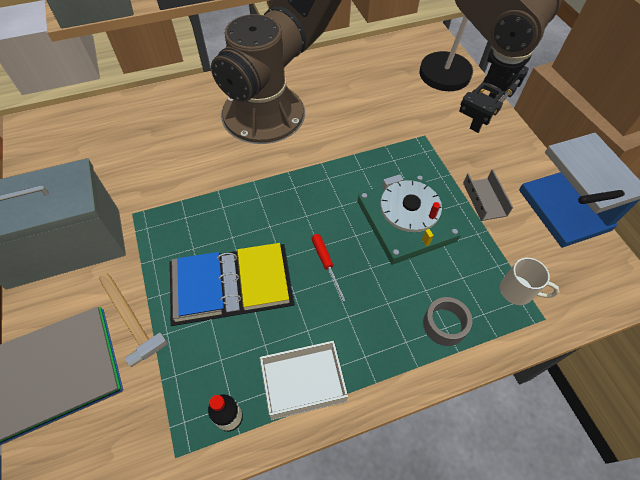

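View pics/top7.png

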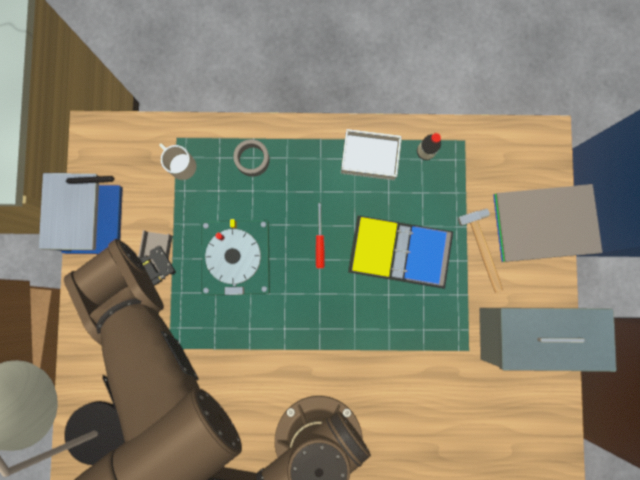

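The pin is at 31°, which matches click 4 (31.8° expected). The arm hides the channel in the top view, so I'll compare it in the scene view before handing in.

```bash
python3 - <<'E'
import cv2,numpy as np
o,q=cv2.imread("pics/scene0.png"),cv2.imread("pics/s7.png")
d=cv2.absdiff(o,q).max(2)
for n,(x0,y0,x1,y1) in dict(driver=(308,230,348,305),hammer=(95,270,170,368),shell=(460,165,515,225)).items(): print(n,np.percentile(d[y0:y1,x0:x1],[50,99,100]))
from plant import r; print(r.sign_off())
E
```

```text
driver [1. 3. 6.]
hammer [1. 2. 4.]
shell [1. 2. 3.]
the job is handed in; nothing more can be done
None
```

The job is done and handed in at about 15 s of the 64 s allowed.

- **Leaf:** I pushed it over with shut fingers and pressed it down with about 9 N. It lies flat, blue face up, with depth medians of about 0.029 m across nearly its whole width. My first plane fit of the leaf gave a nonsense slope, most likely from depth outliers. The median check replaced it.
- **Dial:** I gripped the handle pin and took it round 120° clockwise, from click 0 to click 4, then let go. Afterwards the pin sat at 31.2°, against the 31.8° expected for that click. Before I let go, the force on the gripper was at most about 9 N in the readings I took.
- **Bystanders:** In the scene camera the screwdriver, hammer and channel look the same before and after, with no pixel differing by more than 6 levels. The top-view check of the channel showed a large difference, because the arm was standing over it there.
- **Robot:** At hand-in the arm was clear of everything, with the fingertips at a height of about 0.22 m and close to zero force.

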